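# Find the shaft's flat by feel and hold the timing pulley on it

## Robot

A 6-joint arm with a two-finger parallel gripper is mounted at the origin on a cart in front of the work surface, level with it; the furniture and walls round the work are solid. World frame = base frame: x ahead of the robot, y to its left, z up, the work surface at z = 0. Lengths are in mm, angles in rad, forces in N, time in s.
With the tool pointing down it reaches from about 350 to 975 mm from the base axis. Payload 7.1 kg.
Tool frame: the origin (TCP) lies midway between the tips of the shut fingers; the grasp point (between the pads) lies 19 mm behind it (ctrl.grasp_offset is the distance from the TCP to the grasp point, in mm); z points along the fingers, y is the line along which they close (so a half turn about z gives the same grasp; the last joint's range is limited). The gripper opens to 88 mm and grips with 3 to 60 N. Pads are 20 mm wide; open, the fingers measure 115 mm over their backs; the gripper's body (75 mm by 178 mm) begins 61 mm behind the grasp point.
Start: joints at [-1.347, 0.423, 1.63, -0, 1.089, -0.019], TCP at [150.283, -606.646, 222.675] pointing down, gripper open.
Joint ranges: [-3, 3], [-0.9, 2.11], [0.09, 2.58], [-1.31, 4.45], [0.11, 2.69], [-2.54, 2.54]. Speed limits (rad/s): [2.39, 2.39, 3.01, 3.14, 3.14, 3.14].

## Interface

Orientations are given as a rotation vector (axis times angle).
In Python, from workcell import ctrl gives the robot as it stands. The module is installed in compiled form; this text tells all that it offers.
- The arm moves only by the tool servo_tool, never from a script. Its argument "rows" is a list of rows, each a list of 7 numbers: the turn, a rotation vector about the tool's x, y, z as a fraction of full scale, then the shift along the tool's x, y, z as a fraction of full scale, then the finger opening in mm, from 0 to 87.8. A call has 1 to 10 rows; each row is the pose to reach, as a shift and turn from the pose commanded when the call began, along the tool's axes at that moment; what a row does not reach only later rows make up. Full scale, the value 1, is 20 cm for a shift and 1.5 rad for a turn. A row lasts 1/8 s, in which the tool goes at most 62.5 mm and 10.7 degrees, less where a joint would pass 70% of its speed; a pose out of reach is approached as far as the arm can. A call with a number of a shift or a turn outside -1 to 1 is refused whole. A call with a gripper value outside its range is refused whole. The fingers move at their own pace and stop on an object; the grip force is fixed at half the most. Time passes only in rows, so rows that repeat a pose let the fingers close. It gives the time, the measured TCP pose, the force, the opening and the grip force at its end, in the units of the state.
- ctrl.get_obs(): the state, without advancing time (a new reading comes with each control period).
- ctrl.get_image(name): name is "scene" or "top"; returns (picture, depth): 420x560x3 uint8, red, green, blue; 420x560 float32, mm along the optical axis (not along the pixel's ray), 0 where there is no reading.
- ctrl.camera_info(name): a dict with "intrinsics" (3x3 intrinsics, pixels), "R" (3x3) and "t" (3): a world point X has camera coordinates R X + t. Camera axes: x right, y down, z forward; pixel columns grow to the right and rows downward; lengths in mm; the calibration is good to about 2 mm. A picture is of the moment at which its call begins. camera_info takes no time and is no camera call.
- ctrl.close_job(): hands the job in; it is judged then, once.
The state is a dict: "t": time; "qpos": joint angles; "qvel": joint speeds; "joint_torque": joint torques, N m; "ee_pos": TCP position; "orientation": TCP orientation; "ft_force": force on the tool from outside, world axes, zero at the start; "moment": the same for the moment, N m; "width": finger opening in mm; "grasp_force": force on a finger pad.
Only numpy, scipy, OpenCV 4.12 (cv2) and the standard library are available. Lean on these libraries where they do the work, as an engineer would, in place of code of your own. Each camera call takes 0.05 s, during which the arm holds its last target. There are 200 camera calls.

## Task

The gear unit's upright shaft has stopped with its set-screw flat somewhere left of the yellow guard's opening, the only way in for my hex key. Feel for the flat with the fingers, turn the shaft so that the flat faces the middle of the opening, and fit the timing pulley on it: hub up, set-screw on the flat and facing the opening, fully down on the bronze bush, with the bottle, hex key and pen left alone. Finish while holding: keep gripping the hub and pushing the pulley down on the bush with a light but definite push, and do not let go, so that I can tighten the screw.

Things in the scene. Friction and masses are not known exactly. Their poses are not given: they have to be found in the camera images.
- gear_unit: Green gear unit, fixed to the bench, with a yellow belt guard on top. Origin under its centre at bench height, on the upright shaft's axis; z up; -x points to the middle of the guard's opening. Base plate 130 x 130 x 8 mm; guard's round plate 172 mm diameter, top face 70 mm up; on it an upright wall, inner radius 80 mm, outer 84 mm, reaching 135 mm up, open over 96 degrees round -x.
- shaft_top (a point): Centre of the upper end of the dark steel shaft, on its axis, 147 mm above the bench, 62 mm above the bush's face; axes as the gear unit's (they do not turn with the shaft). Shaft 24 mm diameter, top 2 mm chamfered. One bright flat, 17 mm wide, runs down its whole length 8.5 mm from the axis: 20.5 mm across at the flat, 24 mm where round (between parallel fingers from 0.78 rad off the flat on).
- flat_side (a point): A fixed point on the left of the shaft, 12 mm from its axis and 40 mm above the bush: at the start the flat faces about this way, 0.6 to 1.5 rad clockwise from above of the opening's middle (this point: 1.0). No number reports the flat: feel it (finger gap) or see it. The shaft turns freely without end, friction about 0.05 N m, stays where left; a grip of 20 N turns it.
- thrust_bush: Flanged bronze bush round the foot of the shaft, fixed to the gear unit, flange 40 mm diameter. Origin at the centre of its upper face, on the shaft's axis, 85 mm above the bench: the pulley's underside seats on this face. Axes as the gear unit's; it does not turn with the shaft.
- pulley: Loose aluminium timing pulley, 0.22 to 0.37 kg, standing on the bench hub up. Origin at the centre of its underside, on the bore's axis; z up; -x points to the set-screw. Toothed part with flanges 66 mm diameter, 0 to 24 mm up; plain round hub 40 mm diameter, 24 to 50 mm up, to grip from above. Bore 26 mm with a 1.5 mm lead-in below. Red dot on the hub's top over the screw.
- set_screw (a point): Outer end of the set-screw in the hub's side, 20 mm from the bore's axis, 37 mm above the pulley's underside, in its -x direction. The screw's 6 mm point stands 3.5 mm into the bore (9.5 mm from the axis), so it passes only over the flat, within about 0.3 rad; else it lands on the shaft's end with the pulley 25 mm above its seat. Once on, pulley and shaft turn together (0.3 rad play).
- threadlock_bottle: Bystander: red bottle with a black cap, 26 x 40 x 118 mm, standing upright; origin at the centre of its underside.
- hex_key: Bystander: L-shaped steel hex key lying flat, 41 x 115 x 12 mm, long along its y; origin under its middle.
- paint_pen: Bystander: white pen with a black cap, lying, 136 mm long along its y, 16 mm thick; origin under its middle.
Not all that is in view belongs to the job. Several things have the shape of the pulley; the one meant has the colours described above.

How it is judged (in metres and radians):
At the end, for the whole second after the job is handed in: Pulley upright (0.08 rad) and at rest, underside within 2.5 mm of the bush's face, axis within 4 mm of it; set-screw's end within 7 mm of the middle line of the guard's opening, on its side; fingers on the pulley with over 5 N, pulley pressing on the bush with over 6 N (weight included) (z of pulley in the frame of thrust_bush below 0.0025 m and horizontal distance between pulley and thrust_bush below 0.004 m and angle between pulley's own z axis and vertical below 0.08 rad and x of set_screw in the frame of gear_unit below -0.015 m and y of set_screw in the frame of gear_unit between -0.007 and 0.007 m and contact force between the fingers and pulley above 5 N and contact force between pulley and thrust_bush above 6 N and linear speed of pulley below 0.02 m/s); the arm keeps its last pose, push and grip.
It fails at once if the threadlock bottle is moved by more than 30 mm (distance of threadlock_bottle from where it was at the start of the episode above 0.03 m).
It fails at once if the hex key is moved by more than 30 mm (distance of hex_key from where it was at the start of the episode above 0.03 m).
It fails at once if the paint pen is moved by more than 30 mm (distance of paint_pen from where it was at the start of the episode above 0.03 m).
It also fails if it takes over 67 s, if anything falls off the work surface, if the arm or the gripper's body presses on something with over 40 N, if the wrist force passes 120 N, or if a joint passes its speed limit or range.

## Working session

There is one attempt and no reset: what is moved stays moved. The work goes in short steps, Python scripts to look and compute and a tool call to move; the robot and the scene stay as the last step left them, time stands still between calls to the robot, and variables do not carry over. Pictures are saved under pics/ and viewed, at most 10 in all, crops included, and the job is handed in when it is done.

Besides the shell and the picture viewer there is one more tool, called as name([rows], argument=value, ...), one row to a line, values as JSON. servo_tool: Moves the arm, as the interface text tells. Its arguments: {"type":"object","properties":{"rows":{"type":"array","items":{"type":"array","items":{"type":"number"}}}},"required":["rows"]}

```bash
mkdir -p pics; cat > h.py <<'E'
import numpy as np, cv2
from scipy.spatial.transform import Rotation as R
from workcell import ctrl
def grab(n):
    im,d=ctrl.get_image(n); np.savez(f'{n}.npz',im=im,d=d); return im,d
def world(n,d):
    c=ctrl.camera_info(n);K=c['intrinsics'];Rm=np.array(c['R']);t=np.array(c['t'])
    v,u=np.mgrid[:d.shape[0],:d.shape[1]]
    P=np.stack([(u-K[0][2])/K[0][0]*d,(v-K[1][2])/K[1][1]*d,d],-1)
    return (P-t)@Rm
def proj(n,X):
    c=ctrl.camera_info(n);p=np.array(c['R'])@np.array(X,float)+np.array(c['t']);q=np.array(c['intrinsics'])@p
    return q[:2]/q[2]
def save(f,im): cv2.imwrite('pics/'+f,im[...,::-1])
def obs():
    o=ctrl.get_obs(); print('t',o['t'],'pos',np.round(o['ee_pos'],1),'w',o['width'],'gf',o['grasp_force'],'F',np.round(o['ft_force'],1))
    print(np.round(R.from_rotvec(o['orientation']).as_matrix(),3).tolist()); print(np.round(o['qpos'],3)); return o
E
python3 - <<'E'
from h import *
obs()
a,_=grab('scene');b,_=grab('top')
save('s0.png',a);save('t0.png',b)
for n in('scene','top'):
    c=ctrl.camera_info(n);print(n,np.round(c['intrinsics'],1).tolist(),np.round(c['R'],3).tolist(),np.round(c['t']))
E
```

```text
t 0.0 pos [ 150.2 -606.1  221.9] w 87.5302526338512 gf 0.0 F [ 0.2  0.5 -0.1]
[[0.971, 0.24, -0.0], [0.24, -0.971, 0.002], [0.0, -0.002, -1.0]]
[-1.347  0.424  1.631  0.     1.089 -0.019]
scene [[425.2, 0.0, 282.3], [0.0, 425.2, 209.1], [0.0, 0.0, 1.0]] [[-0.569, -0.822, 0.018], [-0.535, 0.353, -0.768], [0.625, -0.447, -0.64]] [282. 363. 921.]
top [[465.5, 0.0, 281.9], [0.0, 465.5, 211.5], [0.0, 0.0, 1.0]] [[0.165, -0.986, 0.006], [-0.965, -0.162, -0.207], [0.205, 0.028, -0.978]] [ -74.  538. 1082.]
```

View pics/s0.png

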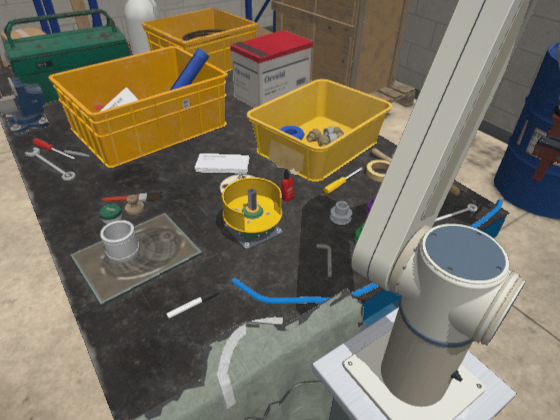

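View pics/t0.png

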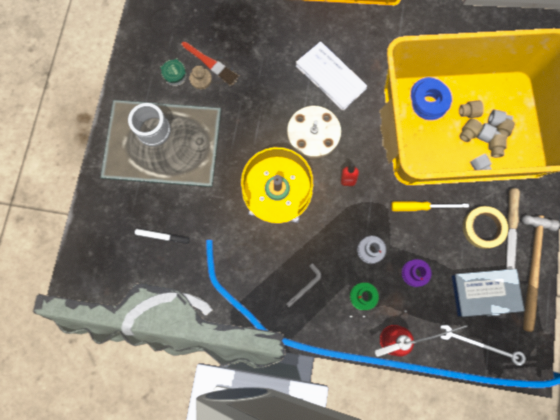

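The top view shows the guard at about (278,185) with the shaft inside. Pulley-shaped things: grey (371,249), purple (417,272), green (364,296), red (398,340), blue in the bin (431,98). Only the grey one is aluminium-coloured, so it fits the description. I'll check it for the red dot in a crop and measure both poses.

```bash
python3 - <<'E'
from h import *
z=np.load('top.npz');im,d=z['im'],z['d'];W=world('top',d)
s=np.load('scene.npz');ims,ds=s['im'],s['d'];Ws=world('scene',ds)
def circ(p):
    A=np.c_[2*p,np.ones(len(p))];x=np.linalg.lstsq(A,(p**2).sum(1),rcond=None)[0];return x[:2],np.sqrt(x[2]+x[:2]@x[:2])
m=np.zeros(d.shape,bool);m[130:240,225:330]=1
wall=W[m&(W[...,2]>129)&(W[...,2]<140)][:, :2]
g0=np.median(W[175:195,268:288].reshape(-1,3),0);print('g0',g0)
w=wall[np.abs(np.hypot(*(wall-circ(wall)[0]).T)-82)<12]
c,r=circ(w);print('wall',c,r,len(w))
a=np.arctan2(*(w-c).T[::-1]);h=np.sort(a);gap=np.diff(np.r_[h,h[0]+2*np.pi]);i=gap.argmax();print('gap',gap[i],'mid',h[i]+gap[i]/2)
st=W[m&(W[...,2]>142)&(W[...,2]<152)];print('shaft',st.mean(0) if len(st) else 0,len(st))
pt=W[m&(np.abs(W[...,2]-70)<3)];print('plate z n',len(pt))
m[:]=0;m[225:275,345:400]=1
hub=W[m&(np.abs(W[...,2]-50)<3)];print('hub',hub.mean(0),len(hub),circ(hub[:,:2]))
fl=W[m&(np.abs(W[...,2]-24)<3)];print('fl',circ(fl[:,:2]),len(fl))
ii=im.astype(int);red=m&(ii[...,0]>ii[...,1]+50)&(ii[...,0]>ii[...,2]+50);print('red top',red.sum(),W[red].mean(0) if red.any() else 0, np.argwhere(red)[:8].tolist())
ms=np.zeros(ds.shape,bool);ms[195:230,322:362]=1
ii=ims.astype(int);red=ms&(ii[...,0]>ii[...,1]+50)&(ii[...,0]>ii[...,2]+50);print('red scene',red.sum(),Ws[red].mean(0) if red.any() else 0)
hub=Ws[ms&(np.abs(Ws[...,2]-50)<3)];print('hub s',hub.mean(0),len(hub))
def crop(im,u,v,hw,s):return cv2.resize(im[v-hw:v+hw,u-hw:u+hw],(s,s),interpolation=cv2.INTER_CUBIC)
A=np.vstack([np.hstack([crop(im,371,249,24,300),crop(ims,341,211,20,300)]),np.hstack([crop(im,278,187,45,300),crop(ims,252,210,45,300)])])
save('c1.png',A)
E
```

```text
g0 [593.70083877  35.51420496  84.62190446]
wall [595.82419212  38.95090703] 80.71840704743018 310
gap 1.6337569630738638 mid 3.143012869411379
shaft [595.64995336  37.80124616 147.4837455 ] 80
plate z n 2425
hub [ 493.391238   -216.65993636   50.23764668] 108 (array([ 493.62743037, -216.91824678]), np.float64(16.675032371016233))
fl (array([ 494.02648103, -217.68953836]), np.float64(27.58740282530497)) 259
red top 1 [ 488.17833981 -234.07971007   46.97033046] [[251, 380]]
red scene 0 0
hub s [ 483.81460998 -213.12456649   48.59934583] 45
```

View pics/c1.png

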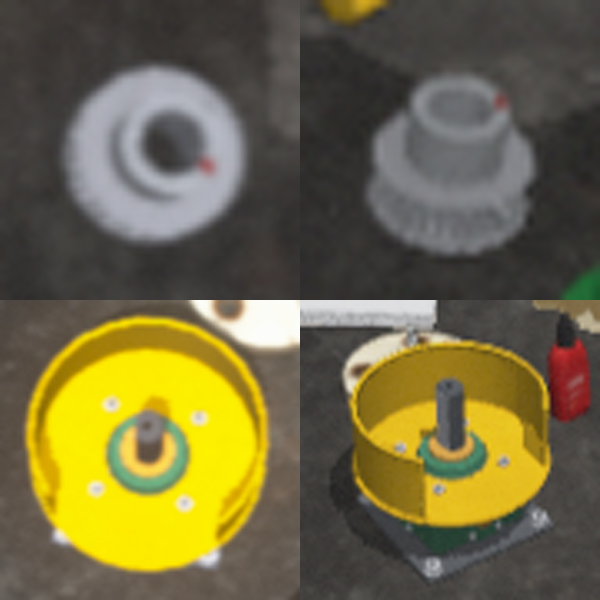

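The crop confirms the grey pulley, standing hub up. Its red dot is at about (380,251) in the top image. The guard's opening faces world -x, and the measured heights match: shaft top 147 mm, hub 50 mm. Next I'll fly to a point above the shaft.

servo_tool([
  [0,0,0,0.98,-0.86,0,87],
  [0,0,0,0.98,-0.86,0,87],
  [0,0,0,0.98,-0.86,0,87],
  [0,0,0,0.98,-0.86,0,87],
  [0,0,0,0.98,-0.86,0,87],
  [0,0,0,0.98,-0.86,0,87],
])

```text
t: 0.85
ee_pos: [299.5, -392.4, 222.7]
orientation: [3.118, 0.383, -0.0]
ft_force: [-0.1, 0.2, -0.3]
width: 87.0
grasp_force: 0.0
```

servo_tool([
  [0,0,0,0.98,-0.86,0,87],
  [0,0,0,0.98,-0.86,0,87],
  [0,0,0,0.98,-0.86,0,87],
  [0,0,0,0.98,-0.86,0,87],
  [0,0,0,0.98,-0.86,0,87],
  [0,0,0,0.98,-0.86,0,87],
])

```text
t: 1.6
ee_pos: [448.2, -179.3, 222.5]
orientation: [3.118, 0.381, -0.001]
ft_force: [-1.2, 0.3, -0.6]
width: 86.7
grasp_force: 0.0
```

servo_tool([
  [0,0,-0.22,0.97,-0.87,0,87],
  [0,0,-0.22,0.97,-0.87,0,87],
  [0,0,-0.22,0.97,-0.87,0,87],
  [0,0,-0.22,0.97,-0.87,0,87],
  [0,0,-0.22,0.97,-0.87,0,87],
  [0,0,-0.22,0.97,-0.87,0,87],
  [0,0,-0.22,0.97,-0.87,0,87],
])

```text
t: 2.48
ee_pos: [593.6, 34.8, 222.4]
orientation: [3.015, 0.884, -0.002]
ft_force: [-0.5, 0.3, -0.2]
width: 86.8
grasp_force: 0.0
```

```bash
python3 - <<'E'
from h import *
obs()
z=np.load('top.npz')
def ray(n,uv,h):
    c=ctrl.camera_info(n);Rm=np.array(c['R']);t=np.array(c['t']);K=np.array(c['intrinsics'])
    dv=Rm.T@np.linalg.inv(K)@[uv[0],uv[1],1];o=-Rm.T@t;return o+dv*(h-o[2])/dv[2]
d=ray('top',(379.6,251.3),50);print('dot',d)
for h in([493.5,-216.8],[494,-217.5]):print(np.arctan2(d[1]-h[1],d[0]-h[0]))
s=np.load('scene.npz')['im']
e=ray('scene',(321+202*40/300+.0,191+102*40/300),50);print('dot scene',e)
for u,v in((411,100),(511,104)):pass
# silhouettes of flange (z=24) rim in top: colour/depth mask centroid
W=world('top',z['d']);m=np.zeros(z['d'].shape,bool);m[225:275,345:400]=1
p=W[m&(W[...,2]>8)&(W[...,2]<60)];print(cv2.minEnclosingCircle(p[:,:2].astype(np.float32)))
W=world('scene',np.load('scene.npz')['d']);m[:]=0;m[185:235,315:368]=1
p=W[m&(W[...,2]>8)&(W[...,2]<60)];print(cv2.minEnclosingCircle(p[:,:2].astype(np.float32)))
E
```

```text
t 2.475 pos [593.6  34.8 222.4] w 86.79843919588582 gf 0.0 F [-0.5  0.3 -0.2]
[[0.842, 0.54, -0.001], [0.54, -0.842, -0.0], [-0.001, -0.0, -1.0]]
[ 0.039  0.38   1.698 -0.     1.065  1.039]
dot [ 486.81180232 -232.62269682   50.        ]
-1.9707142248983125
-2.014509898622026
dot scene [ 479.95821161 -231.13582204   50.        ]
((494.119384765625, -217.3720245361328), 33.31336975097656)
((492.00958251953125, -253.75540161132812), 131.96414184570312)
```

servo_tool([
  [0,0,0,0.018,-0.009,0.1,60],
  [0,0,0,0.018,-0.009,0.56,60],
  [0,0,0,0.018,-0.009,0.56,60],
  [0,0,0,0.018,-0.009,0.56,40],
  [0,0,0,0.018,-0.009,0.56,40],
])

```text
t: 3.1
ee_pos: [597.1, 40.2, 111.3]
orientation: [3.014, 0.887, 0.001]
ft_force: [0.3, -0.9, 0.6]
width: 43.4
grasp_force: 0.0
```

servo_tool([
  [0,0,0,0,0,0,10],
  [0,0,0,0,0,0,10],
  [0,0,0,0,0,0,10],
  [0,0,0,0,0,0,10],
  [0,0,0,0,0,0,10],
  [0,0,0,0,0,0,10],
])

```text
t: 3.85
ee_pos: [597.2, 40.8, 112.0]
orientation: [3.014, 0.887, 0.003]
ft_force: [-1.3, 2.1, 7.5]
width: 22.2
grasp_force: 30.0
```

servo_tool([
  [0,0,0,0,0,0,32],
  [0,0,0,0,0,0,32],
  [0,0,0,0,0,0,32],
  [0,0,0.167,-0.008,0.004,0,32],
  [0,0,0.167,-0.008,0.004,0,32],
  [0,0,0.167,-0.008,0.004,0,32],
])

```text
t: 4.6
ee_pos: [595.6, 38.9, 110.5]
orientation: [3.101, 0.505, -0.0]
ft_force: [-0.1, 0.8, -0.8]
width: 32.2
grasp_force: 0.0
```

servo_tool([
  [0,0,0,0,0,0,10],
  [0,0,0,0,0,0,10],
  [0,0,0,0,0,0,10],
  [0,0,0,0,0,0,10],
  [0,0,0,0,0,0,10],
])

```text
t: 5.22
ee_pos: [595.8, 38.6, 110.6]
orientation: [3.1, 0.504, 0.0]
ft_force: [1.8, -4.6, -1.8]
width: 21.3
grasp_force: 30.0
```

servo_tool([
  [0,0,0,0,0,0,32],
  [0,0,0,0,0,0,32],
  [0,0,0,0,0,0,32],
  [0,0,0.133,0,0,0,32],
  [0,0,0.133,0,0,0,32],
  [0,0,0.133,0,0,0,32],
])

```text
t: 5.98
ee_pos: [595.7, 39.1, 110.7]
orientation: [-3.135, -0.198, 0.0]
ft_force: [0.2, -0.6, -0.1]
width: 32.3
grasp_force: 0.0
```

servo_tool([
  [0,0,0,0,0,0,10],
  [0,0,0,0,0,0,10],
  [0,0,0,0,0,0,10],
  [0,0,0,0,0,0,10],
  [0,0,0,0,0,0,10],
])

```text
t: 6.6
ee_pos: [595.9, 37.6, 110.7]
orientation: [3.134, 0.195, 0.0]
ft_force: [0.3, -6.9, -0.2]
width: 19.8
grasp_force: 30.0
```

The gap narrowed as I turned: 22.2 mm, then 21.3, then 19.8 at a yaw of -1.45. The reading is about 0.7 mm low, so the fingers are now on the flat, about 1.45 rad clockwise of the opening's middle. I'll keep the grip and turn the shaft counter-clockwise.

servo_tool([
  [0,0,-0.1,0,0.006,0,10],
  [0,0,-0.22,0,0.006,0,10],
  [0,0,-0.34,0,0.006,0,10],
  [0,0,-0.46,0,0.006,0,10],
  [0,0,-0.58,0,0.006,0,10],
  [0,0,-0.7,0,0.006,0,10],
  [0,0,-0.82,0,0.006,0,10],
  [0,0,-0.92,0,0.006,0,10],
  [0,0,-0.964,0,0.006,0,10],
  [0,0,-0.964,0,0.006,0,10],
])

```text
t: 7.85
ee_pos: [594.8, 41.2, 110.6]
orientation: [-2.219, -2.217, -0.003]
ft_force: [-4.6, 17.4, 2.4]
width: 20.2
grasp_force: 30.0
```

servo_tool([
  [0,0,0,0,0,0,10],
  [0,0,0,0,0,0,10],
])

```text
t: 8.1
ee_pos: [594.8, 41.2, 110.7]
orientation: [-2.22, -2.217, -0.003]
ft_force: [-4.0, 18.0, 2.4]
width: 20.0
grasp_force: 30.0
```

servo_tool([
  [0,0,0,0,0,0,50],
  [0,0,0,0,0,0,50],
  [0,0,0,0,0,0,70],
  [0,0,0,0,0,-0.3,80],
  [0,0,0,0,0,-0.56,80],
  [0,0,0,0,0,-0.56,80],
])

```text
t: 8.85
ee_pos: [598.7, 37.5, 227.3]
orientation: [2.22, 2.215, 0.01]
ft_force: [0.0, -0.1, -0.6]
width: 76.6
grasp_force: 0.0
```

servo_tool([
  [0,0,0,-0.64,-0.255,0,80],
  [0,0,0,-0.64,-0.255,0,80],
  [0,0,0,-0.64,-0.255,0,80],
  [0,0,0,-0.64,-0.255,0,80],
])

```text
t: 9.35
ee_pos: [544.1, -90.7, 222.0]
orientation: [-2.225, -2.216, 0.001]
ft_force: [0.2, 1.0, 0.6]
width: 79.9
grasp_force: 0.0
```

servo_tool([
  [0,0,0.3,-0.64,-0.255,0,80],
  [0,0,0.66,-0.64,-0.255,0,80],
  [0,0,0.66,-0.64,-0.255,0,80],
  [0,0,0.66,-0.64,-0.255,0,80],
  [0,0,0.66,-0.64,-0.255,0,80],
  [0,0,0.66,-0.64,-0.255,0,80],
  [0,0,0.66,-0.64,-0.255,0,80],
])

```text
t: 10.22
ee_pos: [494.1, -216.9, 222.2]
orientation: [-3.01, -0.9, 0.0]
ft_force: [-0.1, -0.5, 0.0]
width: 80.2
grasp_force: 0.0
```

```bash
python3 - <<'E'
from h import *
obs()
a,_=grab('scene');b,_=grab('top')
def crop(im,u,v,hw,s):return cv2.resize(im[v-hw:v+hw,u-hw:u+hw],(s,s),interpolation=cv2.INTER_CUBIC)
save('c2.png',np.hstack([crop(b,278,187,30,400),crop(a,252,205,30,400)]))
E
```

```text
t 10.225 pos [ 494.1 -216.9  222.2] w 80.2339113237489 gf 0.0 F [-0.1 -0.5  0. ]
[[0.836, 0.549, -0.0], [0.549, -0.836, 0.0], [-0.0, -0.001, -1.0]]
[-0.436  0.299  1.819  0.     1.024  0.554]
```

View pics/c2.png

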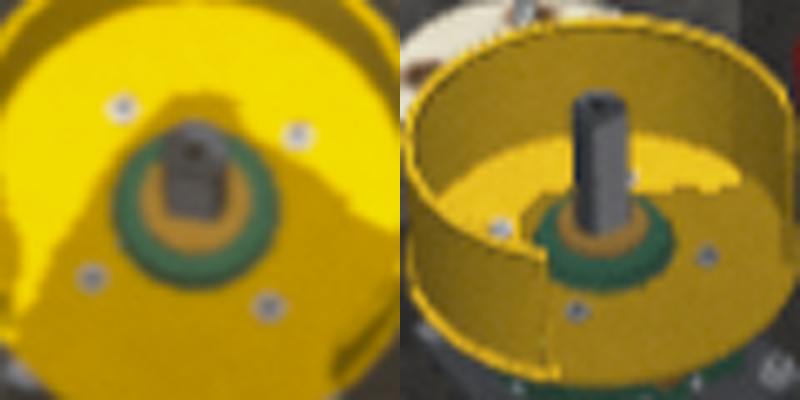

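The left crop shows the bright flat facing down the image, towards the opening, at about (195,195), and the scene crop agrees. Next I'll turn the tool and descend on the pulley. First comes a centring squeeze across the screw, then the real grip.

servo_tool([
  [0,0,0.12,-0.005,0,0.1,60],
  [0,0,0.24,-0.005,0,0.2,60],
  [0,0,0.36,-0.005,0,0.3,60],
  [0,0,0.48,-0.005,0,0.4,60],
  [0,0,0.6,-0.005,0,0.5,60],
  [0,0,0.65,-0.005,0,0.6,60],
  [0,0,0.65,-0.005,0,0.6,60],
])

```text
t: 11.2
ee_pos: [491.7, -217.8, 101.4]
orientation: [-3.08, 0.615, 0.005]
ft_force: [0.1, -0.5, -0.0]
width: 59.9
grasp_force: 0.0
```

```bash
python3 - <<'E'
from h import *
obs()
E
```

```text
t 11.2 pos [ 491.7 -217.8  101.4] w 59.946739580983554 gf 0.0 F [ 0.1 -0.5 -0. ]
[[0.923, -0.384, -0.003], [-0.384, -0.923, 0.001], [-0.003, -0.0, -1.0]]
[-0.439  0.474  1.898  0.     0.772  1.526]
```

servo_tool([
  [0,0,0,0.005,0,0.2,60],
  [0,0,0,0.005,0,0.37,60],
  [0,0,0,0.005,0,0.37,60],
  [0,0,0,0.005,0,0.37,20],
  [0,0,0,0.005,0,0.37,20],
  [0,0,0,0.005,0,0.37,20],
  [0,0,0,0.005,0,0.37,20],
  [0,0,0,0.005,0,0.37,20],
])

```text
t: 12.2
ee_pos: [494.5, -219.4, 30.2]
orientation: [3.08, -0.618, 0.004]
ft_force: [0.1, 0.5, 8.2]
width: 39.2
grasp_force: 30.0
```

servo_tool([
  [0,0,0,0,0,0,60],
  [0,0,0,0,0,0,60],
  [0,0,-0.12,0,0,0,60],
  [0,0,-0.24,0,0,0,60],
  [0,0,-0.36,0,0,0,60],
  [0,0,-0.48,0,0,0,60],
  [0,0,-0.6,0,0,0,60],
  [0,0,-0.72,0,0,0,60],
  [0,0,-0.84,0,0,0,60],
  [0,0,-0.96,0,0,0,60],
])

```text
t: 13.45
ee_pos: [493.3, -218.9, 28.6]
orientation: [-2.718, -1.574, 0.0]
ft_force: [-0.7, 0.5, 0.2]
width: 60.2
grasp_force: 0.0
```

servo_tool([
  [0,0,-0.087,0,0,0,60],
  [0,0,-0.087,0,0,0,60],
  [0,0,-0.087,0,0,0,60],
])

```text
t: 13.82
ee_pos: [493.4, -218.9, 28.6]
orientation: [-2.618, -1.737, 0.0]
ft_force: [-0.3, 0.3, 0.5]
width: 59.8
grasp_force: 0.0
```

```bash
python3 - <<'E'
from h import *
obs()
a,_=grab('scene');b,_=grab('top')
def crop(im,u,v,hw,s):return cv2.resize(im[v-hw:v+hw,u-hw:u+hw],(s,s),interpolation=cv2.INTER_CUBIC)
save('c3.png',np.hstack([crop(b,371,249,30,400),crop(a,341,211,30,400)]))
E
```

```text
t 13.825 pos [ 493.4 -218.9   28.6] w 59.78522836290327 gf 0.0 F [-0.3  0.3  0.5]
[[0.389, 0.921, -0.0], [0.921, -0.389, 0.0], [0.0, -0.0, -1.0]]
[-0.44   0.601  1.915  0.     0.626 -0.041]
```

View pics/c3.png

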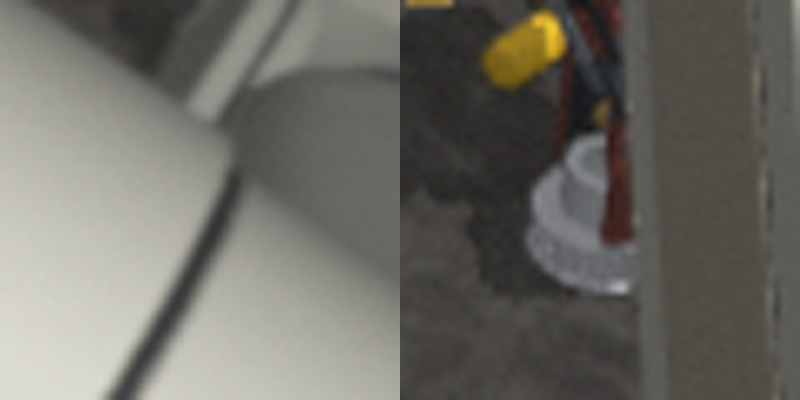

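The top view is hidden by the arm. The scene crop shows the pulley still upright, with the finger beside the hub. I'll grip and lift now.

servo_tool([
  [0,0,0,0,0,0,20],
  [0,0,0,0,0,0,20],
  [0,0,0,0,0,0,20],
  [0,0,0,0,0,0,20],
  [0,0,0,0,0,0,20],
])

```text
t: 14.55
ee_pos: [493.0, -218.8, 28.6]
orientation: [-2.615, -1.74, 0.001]
ft_force: [-1.4, 1.1, 1.7]
width: 39.2
grasp_force: 30.0
```

servo_tool([
  [0,0,0,0,0,-0.2,20],
  [0,0,0,0,0,-0.5,20],
  [0,0,0,0,0,-0.8,20],
  [0,0,0,0,0,-0.95,20],
  [0,0,0,0,0,-0.95,20],
])

```text
t: 15.18
ee_pos: [495.0, -219.7, 220.9]
orientation: [2.611, 1.738, 0.005]
ft_force: [-0.7, -0.0, -2.4]
width: 39.5
grasp_force: 30.0
```

```bash
python3 - <<'E'
from h import *
obs()
E
```

```text
t 15.175 pos [ 495.  -219.7  220.9] w 39.489756076483346 gf 29.998339952726383 F [-0.7 -0.  -2.4]
[[0.386, 0.922, 0.005], [0.922, -0.386, -0.002], [-0.0, 0.006, -1.0]]
[-0.44   0.301  1.82   0.     1.014 -0.043]
```

servo_tool([
  [0,0,0,0.2,-0.01,0,20],
  [0,0,0,0.45,-0.023,0,20],
  [0,0,0,0.65,-0.023,0,20],
  [0,0,0,0.69,-0.023,0,20],
])

```text
t: 15.68
ee_pos: [542.1, -87.8, 216.2]
orientation: [-2.611, -1.743, 0.003]
ft_force: [0.6, -0.2, -2.3]
width: 39.3
grasp_force: 30.0
```

servo_tool([
  [0,0,0.11,0.15,-0.01,0,20],
  [0,0,0.22,0.3,-0.023,0,20],
  [0,0,0.33,0.45,-0.023,0,20],
  [0,0,0.44,0.6,-0.023,0,20],
  [0,0,0.55,0.69,-0.023,0,20],
  [0,0,0.66,0.69,-0.023,0,20],
  [0,0,0.75,0.69,-0.023,0,20],
  [0,0,0.783,0.69,-0.023,0,20],
  [0,0,0.783,0.69,-0.023,0,20],
])

```text
t: 16.8
ee_pos: [590.7, 38.4, 217.0]
orientation: [3.141, -0.0, -0.004]
ft_force: [-0.2, -1.2, -2.2]
width: 39.5
grasp_force: 30.0
```

```bash
python3 - <<'E'
from h import *
obs()
a,da=grab('scene');b,db=grab('top')
def crop(im,u,v,hw,s):return cv2.resize(im[v-hw:v+hw,u-hw:u+hw],(s,s),interpolation=cv2.INTER_CUBIC)
u,v=proj('scene',[593,39,230]).astype(int);u2,v2=proj('top',[593,39,220]).astype(int);print(u,v,u2,v2)
save('c4.png',np.hstack([crop(b,u2,v2,40,400),crop(a,u,v,40,400)]))
E
```

```text
t 16.8 pos [590.7  38.4 217. ] w 39.4667173802384 gf 29.99857587798033 F [-0.2 -1.2 -2.2]
[[1.0, -0.0, -0.002], [-0.0, -1.0, -0.0], [-0.002, 0.0, -1.0]]
[ 0.045  0.383  1.708 -0.     1.053  1.616]
250 164 275 171
```

View pics/c4.png

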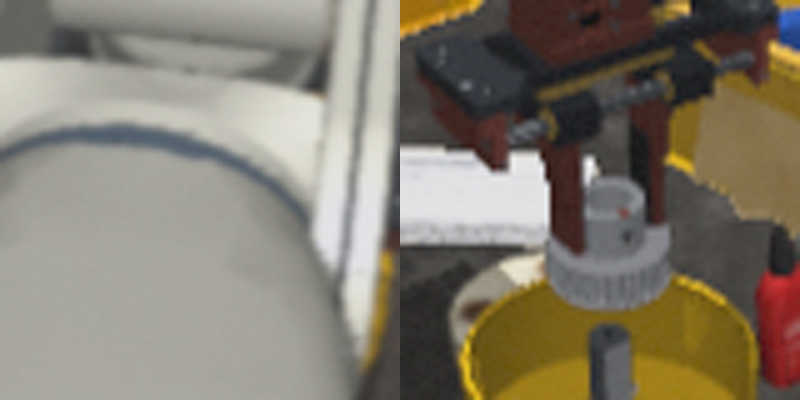

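The scene crop shows the pulley hanging upright above the shaft. The screw is at about (627,235) and the red dot at (624,211), between the fingers on the opening side. I'll check the screw's angle numerically.

```bash
python3 - <<'E'
from h import *
s=np.load('scene.npz')
C=np.array([590.7,38.4,188.4])
f=lambda p:(p-[210,124])*5
print('hub top c',f(proj('scene',C+[0,0,50])),'flange c',f(proj('scene',C+[0,0,24])),'bench shaft top',f(proj('scene',[593.2,39.1,147])))
for a in (-.4,-.2,0,.2,.4):
    d=np.array([-np.cos(a),-np.sin(a),0]);print(a,f(proj('scene',C+20*d+[0,0,37])),f(proj('scene',C+16.5*d+[0,0,50])))
ii=s['im'].astype(int);m=np.zeros(ii.shape[:2],bool);m[160:172,248:262]=1
m&=(ii[...,0]>ii[...,1]+30);vu=np.argwhere(m);print((vu.mean(0)[::-1]+.5-[210,124])*5-2.5,len(vu),world('scene',s['d'])[m])
E
```

```text
hub top c [206.66901109 193.15449649] flange c [208.04227322 233.87755392] bench shaft top [207.88614497 329.3670458 ]
-0.4 [213.06742016 234.84920189] [211.39354184 210.4915418 ]
-0.2 [220.45645839 233.6514636 ] [217.5229533  209.51570199]
0 [227.30106672 231.65072935] [223.20428033 207.88334415]
0.2 [233.32154699 228.93264306] [228.20631245 205.6635314 ]
0.4 [238.27564984 225.61239741] [232.32807113 202.94939898]
[233.33333333 205.        ] 3 [[578.85189838  15.81883555 235.63672567]
 [573.33231718  40.89930245 238.48612127]
 [574.55406778  37.13092137 236.40378888]]
```

The screw angle is within about 0.1 rad of the opening's middle. I'll trim it, centre over the shaft and start down.

servo_tool([
  [0,0,-0.05,0.016,-0.001,0.05,20],
  [0,0,-0.05,0.016,-0.001,0.12,20],
  [0,0,-0.05,0.016,-0.001,0.17,20],
  [0,0,-0.05,0.016,-0.001,0.17,20],
  [0,0,-0.05,0.016,-0.001,0.17,20],
])

```text
t: 17.52
ee_pos: [594.9, 39.4, 184.8]
orientation: [3.139, 0.117, 0.0]
ft_force: [0.2, -0.2, -2.5]
width: 39.7
grasp_force: 30.0
```

servo_tool([
  [0,0,0,-0.004,0.003,0.04,20],
  [0,0,0,-0.004,0.003,0.08,20],
  [0,0,0,-0.004,0.003,0.12,20],
  [0,0,0,-0.004,0.003,0.15,20],
  [0,0,0,-0.004,0.003,0.15,20],
])

```text
t: 18.15
ee_pos: [593.6, 38.7, 154.0]
orientation: [3.139, 0.118, -0.002]
ft_force: [1.1, -0.6, -2.6]
width: 39.6
grasp_force: 30.0
```

The pulley is over the shaft end without contact. I'll go on past the screw height, slowly.

servo_tool([
  [0,0,0,0,0,0.03,20],
  [0,0,0,0,0,0.06,20],
  [0,0,0,0,0,0.08,20],
  [0,0,0,0,0,0.1,20],
  [0,0,0,0,0,0.1,20],
])

```text
t: 18.77
ee_pos: [593.8, 38.7, 134.3]
orientation: [3.139, 0.118, -0.001]
ft_force: [0.1, 0.2, -2.5]
width: 39.2
grasp_force: 30.0
```

servo_tool([
  [0,0,0,0,0,0.03,20],
  [0,0,0,0,0,0.06,20],
  [0,0,0,0,0,0.09,20],
  [0,0,0,0,0,0.1,20],
  [0,0,0,0,0,0.1,20],
])

```text
t: 19.4
ee_pos: [593.9, 38.7, 114.5]
orientation: [3.139, 0.118, -0.0]
ft_force: [-0.1, -0.9, -3.3]
width: 39.7
grasp_force: 30.0
```

servo_tool([
  [0,0,0,0,0,0.008,20],
  [0,0,0,0,0,0.015,20],
  [0,0,0,0,0,0.015,20],
  [0,0,0,0,0,0.015,20],
])

```text
t: 19.9
ee_pos: [594.2, 38.7, 113.6]
orientation: [-3.139, -0.117, -0.001]
ft_force: [-5.8, -1.3, 12.4]
width: 39.0
grasp_force: 30.0
```

It is seated at the expected height (113.6 mm) with a push of about 12 N. I'll relieve the small side load, check that it is steady and look.

servo_tool([
  [0,0,0,-0.004,0,0.002,20],
  [0,0,0,-0.004,0,0.002,20],
  [0,0,0,-0.004,0,0.002,20],
  [0,0,0,-0.004,0,0.002,20],
  [0,0,0,-0.004,0,0.002,20],
])

```text
t: 20.52
ee_pos: [594.2, 38.7, 113.5]
orientation: [-3.139, -0.117, -0.004]
ft_force: [-4.2, -0.2, 13.9]
width: 39.3
grasp_force: 30.0
```

```bash
python3 - <<'E'
from h import *
obs()
a,da=grab('scene')
u,v=proj('scene',[594,39,125]).astype(int);C=np.array([594,38.8,85])
f=lambda p:(p-[u-40,v-40])*7.5
print(u,v,'hub',f(proj('scene',C+[0,0,50])))
for t in (-.3,-.15,0,.15,.3):
    d=np.array([-np.cos(t),-np.sin(t),0]);print(t,f(proj('scene',C+20*d+[0,0,37])),f(proj('scene',C+16.5*d+[0,0,50])))
save('c5.png',cv2.resize(a[v-40:v+40,u-40:u+40],(600,600),interpolation=cv2.INTER_CUBIC))
obs()
E
```

```text
t 20.525 pos [594.2  38.7 113.5] w 39.26820686385636 gf 30.003711373137776 F [-4.2 -0.2 13.9]
[[0.997, 0.075, 0.003], [0.075, -0.997, 0.0], [0.003, 0.0, -1.0]]
[0.045 0.521 1.768 0.    0.85  1.541]
251 195 hub [304.79056808 285.84937405]
-0.3 [319.14041287 345.30183806] [315.87933336 312.11833253]
-0.15 [326.79989287 343.53321735] [322.2322339  310.67251234]
0 [333.96825804 341.08106882] [328.18074354 308.6664489 ]
0.15 [340.48094534 338.00424064] [333.5888016  306.14776049]
0.3 [346.19007861 334.37605147] [338.3338296  303.17588124]
t 20.575 pos [594.2  38.7 113.5] w 39.38348460663876 gf 30.003601186035667 F [-3.5 -0.2 13.5]
[[0.997, 0.075, 0.003], [0.075, -0.997, 0.0], [0.003, 0.0, -1.0]]
[0.045 0.521 1.768 0.    0.85  1.541]
```

View pics/c5.png

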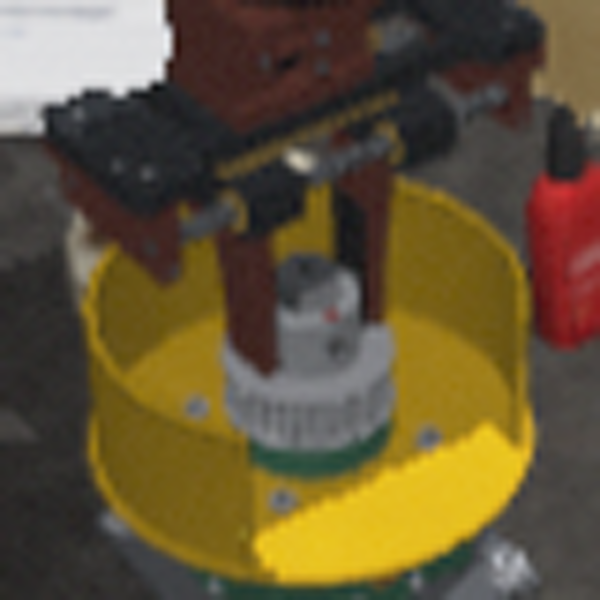

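The final crop shows the pulley seated in the guard, with the screw at (338,346) and the red dot at (331,315). Both are within a few pixels of where they'd be if the screw faced the exact middle of the opening. Push and grip are steady, so I'm handing in.

```bash
python3 -c "
from workcell import ctrl
print(ctrl.close_job())"
```

```text
the job is handed in; nothing more can be done
None
```

I handed the job in at about 20.6 s: the pulley is down on the bush with the set-screw on the flat and facing the opening, and the arm is still gripping the hub (30 N) and pushing down with about 13.5 N; no verdict came back.

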